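Draw out the webcam mast and hold it raised

ROBOT

A 6-joint arm with a two-finger parallel gripper is mounted at the origin on a cart in front of the work surface, level with it; the furniture and walls round the work are solid. World frame = base frame: x ahead of the robot, y to its left, z up, the work surface at z = 0. Lengths are in m, angles in rad, forces in N, time in s.
With the tool pointing down it reaches from about 0.25 to 0.725 m from the base axis. Payload 9.7 kg.
Tool frame: the origin (TCP) lies at the very end of the fingers, on their centre line; the grasp point (between the pads) lies 19 mm behind it; y points along the fingers, z is the direction in which the jaws open and shut, and the axes are right-handed (so a half turn about y gives the same grasp; the last joint's range is limited). The gripper opens to 85 mm and grips with 20 to 120 N. Pads are 22 mm wide; open, the fingers measure 114 mm over their backs; the gripper's body (76 mm by 85 mm) begins 54 mm behind the grasp point. The pads swing forward as they close: fully open they stand 13 mm farther back than shut.
Start: joints at [1.286, 0.087, 0.176, 1.66, 0, 1.571], TCP at [0.155, 0.528, 0.231] pointing down, gripper open.
Joint ranges: [-3.13, 3.13], [-0.85, 1.81], [-1.15, 1.24], [-2.2, 2.28], [-1.44, 1.52], [-3.14, 3.14]. Speed limits (rad/s): [2.22, 2.22, 2.57, 3.14, 3.14, 3.14].

INTERFACE

Orientations are given as a rotation vector (axis times angle).
In Python, from workcell import robot, cams, close_job, finder gives the robot as it stands. The module is installed in compiled form; this text tells all that it offers.
- The arm moves only by the shell command python3 -m crank 'ROWS' [OPENING] [FORCE]. ROWS is text: rows parted by semicolons, each of 6 numbers parted by spaces: the shift along the tool's x, y, z in m, then the turn, a rotation vector about the tool's x, y, z in degrees. A call has 1 to 8 rows; each row is the pose to reach, as a shift and turn from the pose measured when the call began, along the tool's axes at that moment; what a row does not reach only later rows make up. A row lasts 1/12 s, in which the tool goes at most 41.7 mm and 7.16 degrees, less where a joint would pass 70% of its speed; a pose out of reach is approached as far as the arm can. A call with a gripper value outside its range is refused whole. OPENING is the gripper's target within -1 to 1 (fully open at 1, half-way at 0, shut at -1), set as the call begins (- or left out, the last holds). The fingers move at their own pace and stop on an object; FORCE is the grip in N (left out, the last holds). Time passes only in rows, so rows that repeat a pose let the fingers close. It gives the time, the measured TCP pose, the force and the opening at its end, in the units of the state.
- robot.get_obs(): the state, without advancing time (a new reading comes with each control period).
- cams.camera(name): name is "side" or "top" or "wrist"; returns the picture (420x560x3 uint8, red, green, blue); there is no depth.
- cams.camera_params(name): a dict with "camera_matrix" (3x3 intrinsics, pixels), "world_to_cam" (4x4, takes a point from world to camera coordinates). Camera axes: x right, y down, z forward; pixel columns grow to the right and rows downward; lengths in m; the calibration is good to about 2 mm. A picture is of the moment at which its call begins: read the wrist's pose just before it. camera_params takes no time and is no camera call; for the wrist camera it gives the pose at the moment of the call.
- close_job(): hands the job in, once; it reports no verdict.
Trained networks look in the newest picture that a camera, given by its name, has taken for a name from the list of things; names that differ only in an ending like _2 or _b are one class to them, and where a whole thing is asked for, a point or a joint stands for the part that bears it (a point fixed in the world has none). Each returns a list of dicts, best first, with "score" (0 to 1); they miss things now and then, are a little off and sometimes report something else, mostly with a low value. They report only what shows in the picture. A call takes as long as a camera call.
- finder.trace(camera, thing): "region" (420x560 bool, what is visible of it) and "rect" ([centre column, centre row, width, height] in pixels, round what is visible of it).
The state is a dict: "time": time; "joint_positions": joint angles; "qvel": joint speeds; "joint_torque": joint torques, N m; "ee_pos": TCP position; "tcp_rot": TCP orientation; "ft_force": force on the tool from outside, world axes, zero at the start; "ft_torque": the same for the moment, N m; "opening": finger opening in m.
Only numpy, scipy, OpenCV 4.12 (cv2) and the standard library are available. Lean on these libraries where they do the work, as an engineer would, in place of code of your own. Each camera call takes 0.05 s, during which the arm holds its last target. There are 200 camera calls.

TASK

Get the little webcam mast ready for a call: pull the mast's carriage by its knob along the rail, out from under the wooden riser, all the way to the stop at the end of the rail. Then squeeze the release button on the side of the mast's grip block, pull the mast straight up past its first stop to its second and last stop, and finish while still holding it there with the button squeezed, because it sinks when let go. Leave the other things on the desk and on the riser alone.

Things in the scene. Friction and masses are not known exactly. Their poses are not given: they have to be found in the camera images.
- stand: Fixed dark plate 74x445 mm with an aluminium rail along its y axis (rail top 20 mm high), black stop block (34 mm high) at the rail's -y end. Over the +y end a wooden riser board on 4 thin legs: 180 mm in x, from y=120 to 280 mm, underside 195, top 209 mm high. Origin on the desk under the rail; x away from the robot, y along the rail to the robot's left, z up; stand's yaw varies.
- pull_knob (a point): Centre of the pull knob: upright black post 16 mm thick with 22 mm cap, 32 to 77 mm above the desk (this point 60 mm). Stands on the carriage's grey drawbar (40 mm wide, top 33 mm high), 160 mm from the mast axis in the stand's -y direction, clear of the riser. Pull it in the stand's -y direction; about 3 N of friction, no catch. Axes as the stand's.
- grip_block (a point): Centre of the grey grip block atop the mast, on its axis, 156 mm above the desk when down. Block 30 (stand's x) x 36 (y) x 40 mm high. Black release button 22 mm wide, 30 high, centred on the -y face, 7 mm proud; +y face fixed, ribbed. Squeeze along y: 43 mm at rest, 37 with button in. Camera barrel 24 mm thick along x, 32 mm below this point, lens towards robot. Axes as the stand's.
- carriage (a joint): Carriage travel along the rail, m: 0 parked under the riser, 0.17 at the end stop; grows in the stand's -y direction. At 0 the mast axis is 180 mm in +y from the stand's origin, at 0.17 it is 10 mm in +y. Starts between 0 and 0.03.
- squeeze_button (a joint): Travel of the release button into the grip block (stand's +y direction), m: 0 out, 0.006 fully in. Spring 3.6 N at first, 9 N fully in. A steel catch holds the mast down until the button is in by about 0.0045; a two-finger squeeze of 20 N or more across button and opposite face keeps it in.
- upper_tube (a joint): How far the upper, thinner tube (with grip block and camera) is drawn up out of the lower tube, in m: 0 down, 0.08 at the first stop. It moves first.
- lower_tube (a joint): How far the lower tube is drawn up out of the sleeve, in m: 0 down, 0.08 at the second stop. It follows when the upper tube is at its stop, so the grip block rises 0.16 in all. Lifting takes about 2 N up to the first stop and 4 N beyond; the mast sinks by its own weight when let go.
- notes_pink: Bystander: pink pad of sticky notes 67 x 67 x 20 mm lying on the riser. Origin at the centre of its underside.
- correction_bottle: Bystander: small upright white and green bottle, 30 mm thick, 74 mm tall, on the desk near the rail's end. Origin at the centre of its underside.
- stapler: Bystander: stapler 36 x 141 x 47 mm on the desk, to the right of the rail's end. Origin at the centre of its underside.
- mug: Bystander: green and white mug 78 x 109 x 101 mm on the desk at the left. Origin at the centre of its underside.

How it is judged:
On the way, in this order (a step that is already met when the one before it is completed fails the run):
1. the carriage is drawn out to the end stop while the mast is still down (value of joint carriage above 0.16 m and value of joint each of upper_tube, lower_tube below 0.008 m and value of joint squeeze_button below 0.003 m), for 0.1 s.
2. the button is squeezed in with the fingers (value of joint squeeze_button above 0.0045 m and contact force between the fingers and squeeze_button above 1 N and value of joint carriage above 0.15 m), for 0.1 s.
3. the upper tube is drawn up to the first stop (value of joint upper_tube above 0.074 m), for 0.05 s.
At the end, for the whole second after the job is handed in: The robot still holds the grip block with the button squeezed (in by more than 3.5 mm); the upper tube is out by more than 74 mm and the lower tube by more than 73 mm of their 80 mm; the mast is at rest; the carriage is within 20 mm of the end stop (value of joint carriage above 0.15 m and value of joint upper_tube above 0.074 m and value of joint lower_tube above 0.073 m and value of joint squeeze_button above 0.0035 m and contact force between the fingers and upper_tube above 1 N and linear speed of upper_tube below 0.02 m/s); the arm keeps its last pose, push and grip.
It fails at once if a bystander is disturbed (moved by more than 25 mm) (distance of any of notes_pink, correction_bottle, stapler, mug from where it was at the start of the episode above 0.025 m).
It fails at once if the mast is raised before it is clear of the riser (value of joint carriage below 0.12 m and value of joint any of upper_tube, lower_tube above 0.015 m).
It also fails if it takes over 51 s, if anything falls off the work surface, if the arm or the gripper's body presses on something with over 40 N, if the wrist force passes 120 N, or if a joint passes its speed limit or range.

## Working session

There is one attempt and no reset: what is moved stays moved. The work goes in short steps, Python scripts to look and compute and a shell command to move; the robot and the scene stay as the last step left them, time stands still between calls to the robot, and variables do not carry over. Pictures are saved under pics/ and viewed, about 8 in all and at most 12, crops included, and the job is handed in when it is done.

```bash
mkdir -p pics; cat > h.py <<'E'
from workcell import robot, cams, finder
import numpy as np, cv2
from scipy.spatial.transform import Rotation as R
def snap(c,fn):
    im=cams.camera(c); cv2.imwrite('pics/'+fn,im[:,:,::-1].copy()); return im
def ray(c,u,v):
    p=cams.camera_params(c); K=p['camera_matrix']; T=np.array(p['world_to_cam'])
    d=T[:3,:3].T@np.linalg.inv(K)@np.array([u,v,1.]); o=-T[:3,:3].T@T[:3,3]; return o,d
def atz(c,u,v,z):
    o,d=ray(c,u,v); return o+d*(z-o[2])/d[2]
def proj(c,P):
    p=cams.camera_params(c); T=np.array(p['world_to_cam']); q=T[:3,:3]@np.array(P)+T[:3,3]; q=p['camera_matrix']@q; return q[:2]/q[2]
E
python3 - <<'E'
from h import *
np.set_printoptions(precision=3,suppress=True)
a=snap('top','top0.png'); 
for t in ['stand','pull_knob','grip_block','carriage','notes_pink','correction_bottle','stapler','mug']:
    for c in ['top']:
        r=finder.trace(c,t); print(c,t,[(round(x['score'],2),np.round(x['rect'])) for x in r[:2]])
b=snap('side','side0.png')
for t in ['stand','pull_knob','grip_block','squeeze_button']:
    r=finder.trace('side',t); print('side',t,[(round(x['score'],2),np.round(x['rect'])) for x in r[:2]])
for c in ['top','side']:
    o,d=ray(c,280,210); print(c,o,d/np.linalg.norm(d))
o=robot.get_obs(); print(o['time'],o['ee_pos'],R.from_rotvec(o['tcp_rot']).as_matrix(),o['opening'])
E
```

```text
top stand [(0.81, array([289., 203., 135.,  74.])), (0.54, array([284., 218.,  54.,  20.]))]
top pull_knob [(0.8, array([283., 218.,  57.,  20.]))]
top grip_block []
top carriage [(0.87, array([284., 219.,  57.,  17.]))]
top notes_pink [(0.9, array([245., 189.,  27.,  25.]))]
top correction_bottle [(0.69, array([394., 237.,   9.,  14.]))]
top stapler [(0.72, array([389., 204.,  33.,  10.]))]
top mug []
side stand [(0.79, array([278., 235.,  76., 145.]))]
side pull_knob [(0.75, array([283., 223.,  30.,  71.]))]
side grip_block [(0.47, array([273., 198.,  14.,  26.])), (0.18, array([279., 235.,  76., 142.]))]
side squeeze_button [(0.64, array([274., 200.,   6.,  19.]))]
top [-0.368  0.118  1.36 ] [ 0.57  -0.006 -0.822]
side [ 0.061 -0.885  0.726] [ 0.358  0.801 -0.48 ]
0.7 [0.155 0.528 0.231] [[ 0.96   0.     0.281]
 [-0.281  0.     0.96 ]
 [ 0.    -1.     0.   ]] 0.08535785891527822
```

View pics/top0.png

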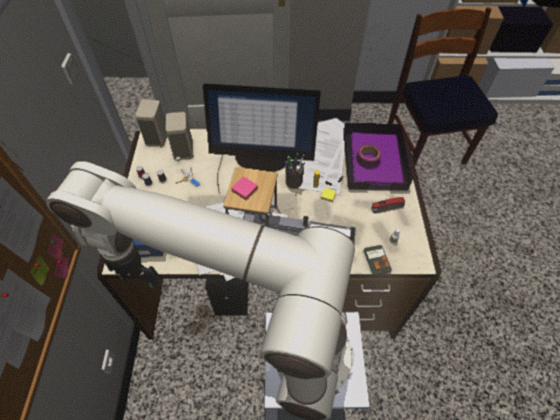

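View pics/side0.png

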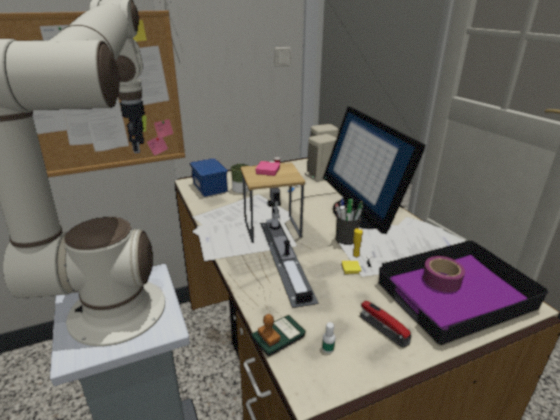

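Top shows the riser at (250,190) with pink notes and the stand partly hidden by the arm. Side shows the rail from about (270,225) to (302,300), with the knob at about (286,247) and the mast at about (274,205). I'll enlarge both.

```bash
python3 - <<'E'
import cv2,numpy as np
s=cv2.imread('pics/side0.png')[150:310,225:335]; t=cv2.imread('pics/top0.png')[160:260,210:370]
s=cv2.resize(s,None,fx=3.7,fy=3.7,interpolation=3); t=cv2.resize(t,None,fx=2.4,fy=2.4,interpolation=3)
o=np.zeros((600,800,3),np.uint8); o[:s.shape[0],:s.shape[1]]=s; o[:t.shape[0],410:410+t.shape[1]]=t
cv2.imwrite('pics/c0.png',o)
E
```

```text
(no output)
```

View pics/c0.png

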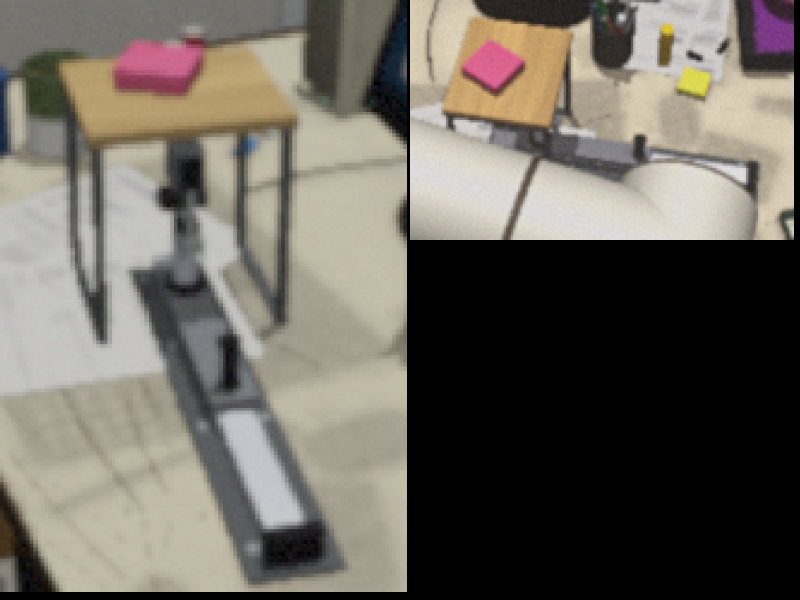

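The crop shows the riser board's corners, the knob cap at crop (230,338) in side and (640,137) in top, and the plate's near corners at (250,582) and (343,567). I'll fit the stand pose to these.

```bash
cat > fit.py <<'E'
from h import *
from scipy.optimize import least_squares
np.set_printoptions(precision=4,suppress=True)
S=lambda a,b:('side',225+a/3.7,150+b/3.7); T=lambda a,b:('top',210+(a-410)/2.4,160+b/2.4)
Z=.209
obs=[(S(90,134),(-.09,.12,Z)),(S(296,118),(.09,.12,Z)),(S(60,64),(-.09,.28,Z)),(S(244,50),(.09,.28,Z)),
(T(472,18),(.09,.28,Z)),(T(572,30),(.09,.12,Z)),(T(550,122),(-.09,.12,Z)),(T(445,105),(-.09,.28,Z)),
(S(230,337),(0,'k',.077)),(T(640,136),(0,'k',.077)),
(S(250,582),(-.037,'e',.0)),(S(343,567),(.037,'e',.0)),(S(135,272),(-.037,'f',.0))]
def pt(p,m):
    x,y,th,k,e=p; Y={'k':.02-k,'e':e,'f':e+.445}.get(m[1],m[1]); c,s=np.cos(th),np.sin(th)
    return [x+c*m[0]-s*Y,y+s*m[0]+c*Y,m[2]]
f=lambda p:np.concatenate([proj(o[0],pt(p,m))-o[1:] for o,m in obs])
if __name__=='__main__':
    r=least_squares(f,[.5,.1,0,.01,-.2],loss='soft_l1'); print(r.x,np.degrees(r.x[2])); print(r.fun.reshape(-1,2))
    p=r.x
    print('knob',pt(p,(0,'k',.06)),'mast',pt(p,(0,.18-p[3],.156)),'mast end',pt(p,(0,.01,.156)))
    for c,t,z in [('top','correction_bottle',.037),('top','stapler',.02),('side','correction_bottle',.037),('side','stapler',.02)]:
        cams.camera(c) 
        for q in finder.trace(c,t)[:1]: print(c,t,q['score'],atz(c,*q['rect'][:2],z))
E
python3 fit.py
```

```text
[ 0.4874  0.013  -0.1835  0.0203 -0.1936] -10.515617529222332
[[-0.2215  0.4748]
 [ 1.6405 -0.84  ]
 [-0.0909 -0.6191]
 [ 2.1986 -1.3929]
 [-0.2073 -1.2478]
 [ 0.8331 -0.1267]
 [ 0.4351  1.5421]
 [-1.5163  1.6539]
 [ 0.3972  0.2668]
 [-0.4366  0.9262]
 [-0.6826  0.3196]
 [ 1.2535 -0.0169]
 [-1.8902 -0.5308]]
knob [np.float64(0.48739209203500694), np.float64(0.012725450102689861), 0.06] mast [np.float64(0.5165926571058386), np.float64(0.1700382817457066), 0.156] mast end [np.float64(0.48926568995308484), np.float64(0.022819124425030785), 0.156]
top stapler 0.78 [ 0.5964 -0.3298  0.02  ]
side correction_bottle 0.72 [ 0.4315 -0.3257  0.037 ]
side stapler 0.82 [ 0.595 -0.328  0.02 ]
```

```bash
python3 -m crank '0.05 -0.05 -0.04 0 0 0; 0.203 -0.109 -0.178 0 -5.8 0; 0.203 -0.109 -0.178 0 -5.8 0; 0.203 -0.109 -0.178 0 -5.8 0; 0.203 -0.109 -0.178 0 -5.8 0; 0.203 -0.109 -0.178 0 -5.8 0; 0.203 -0.109 -0.178 0 -5.8 0; 0.203 -0.109 -0.178 0 -5.8 0' 1
cat > to.py <<'E'
import sys; from h import *
o=robot.get_obs(); M=R.from_rotvec(o['tcp_rot']).as_matrix(); p=np.array(o['ee_pos'])
t=np.array([float(a) for a in sys.argv[1:4]]); yaw=float(sys.argv[4]) if len(sys.argv)>4 else -10.5
c,s=np.cos(np.radians(yaw)),np.sin(np.radians(yaw)); D=np.array([[c,0,-s],[s,0,c],[0,-1,0]])
print(np.round(M.T@(t-p),4),'turn',np.round(R.from_matrix(M.T@D).as_rotvec(degrees=True),2),'pos',np.round(p,4),'f',np.round(o['ft_force'],1),o['time'],o['opening'])
E
python3 to.py .487 .013 .22
```

```text
time: 1.77
ee_pos: [0.3018, 0.2958, 0.3435]
tcp_rot: [-1.563, 0.145, -0.151]
ft_force: [-0.0, 0.6, 0.4]
opening: 0.0853
[ 0.2344  0.1237 -0.2435] turn [-0.15 -0.29  0.21] pos [0.3018 0.2958 0.3435] f [-0.   0.6  0.4] 1.7667 0.08534901973947782
```

```bash
python3 -m crank '0.234 0.01 -0.243 0 0 0; 0.234 0.01 -0.243 0 0 0;0.234 0.02 -0.243 0 0 0;0.234 0.03 -0.243 0 0 0;0.234 0.05 -0.243 0 0 0;0.234 0.09 -0.243 0 0 0;0.234 0.09 -0.243 0 0 0;0.234 0.09 -0.243 0 0 0'
python3 -m crank '0 0.0 0 0 0 0' ; python3 to.py .487 .013 .045
python3 - <<'E'
from h import *
im=snap('wrist','w0.png')
for t in ['pull_knob','grip_block','stand']:
    print(t,[(round(x['score'],2),np.round(x['rect'])) for x in finder.trace('wrist',t)[:2]])
print(proj('wrist',[.4874,.0127,.077]))
o,d=ray('wrist',280,210); print(o,d)
E
```

```text
time: 2.43
ee_pos: [0.4742, 0.0318, 0.2653]
tcp_rot: [-1.563, 0.144, -0.152]
ft_force: [1.4, 2.0, 0.6]
opening: 0.0857
time: 2.52
ee_pos: [0.4755, 0.0277, 0.2609]
tcp_rot: [-1.565, 0.151, -0.151]
ft_force: [-0.0, 0.9, -0.8]
opening: 0.0858
[ 0.0141  0.2159 -0.0123] turn [-0.03 -0.54  0.01] pos [0.4755 0.0277 0.2609] f [-0.   0.9 -0.8] 2.5167 0.08584058753944783
pull_knob [(0.65, array([356., 211., 207.,  75.]))]
grip_block [(0.73, array([437., 216.,  45.,  65.]))]
stand [(0.75, array([327., 220., 466., 242.]))]
[260.79238885 204.53528925]
[0.40637988 0.04320614 0.40846337] [ 0.26225167 -0.0374838  -0.96438716]
```

View pics/w0.png

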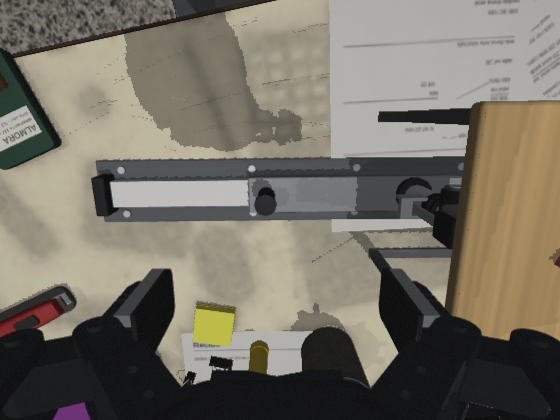

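The wrist view shows the knob at about (265,200), the plate's left end at columns 97–105, the stop block at (102,195), and the riser edge at about column 470. The rail is level in the image, so the yaw is good. Refitting with these points.

```bash
python3 - <<'E'
from fit import *
import fit
im=cv2.imread('pics/w0.png').max(2)
sub=(im[180:222,240:295]<50).astype(np.uint8); n,l,st,ce=cv2.connectedComponentsWithStats(sub); print([(s.tolist()) for s in st[1:] if s[4]>20])
i=1+np.argmax(st[1:,4]); x,y,w,h,_=st[i]; cap=(240+x+w/2, 180+y+h-w/2)
print('cap',cap,w,h)
W=lambda a,b:('wrist',a,b)
obs+= [(W(*cap),(0,'k',.077)),(W(97,161),(-.037,'e',0)),(W(105,221),(.037,'e',0))]*2
r=least_squares(f,[.5,.1,0,.01,-.2],loss='soft_l1'); p=r.x; print(p,np.degrees(p[2])); print(r.fun.reshape(-1,2)[8:16])
print('knob',np.array(pt(p,(0,'k',.06))),atz('wrist',*cap,.077),'end',np.array(pt(p,(0,-.15,.06))),'mast end',np.array(pt(p,(0,.01,.156))))
E
```

```text
[[15, 7, 21, 29, 456]]
cap (np.float64(265.5), np.float64(205.5)) 21 29
[ 0.4886  0.0128 -0.1784  0.0158 -0.1958] -10.219637482903094
[[ 0.3992 -0.594 ]
 [-1.5721  0.4945]
 [ 0.3614  0.7889]
 [ 2.2761  0.3429]
 [-1.7961 -0.2035]
 [-0.1308  0.1241]
 [-0.4646 -0.3047]
 [ 0.8126 -0.1693]]
knob [0.4894 0.0169 0.06  ] [0.4893 0.0171 0.077 ] end [ 0.462  -0.1348  0.06  ] mast end [0.4904 0.0226 0.156 ]
```

```bash
python3 to.py .4893 .017 .046 -10.2
```

```text
[ 0.0169  0.22   -0.0129] turn [-0.19 -0.61  0.28] pos [0.4739 0.0323 0.2659] f [-0.7 -0.1  0.5] 2.7167 0.08516730258644863
```

The arm was still settling when that picture was taken, so I'll re-measure now that it is at rest.

```bash
cat > fw.py <<'E'
from fit import *
def run(fn):
    P=cams.camera_params('wrist'); snap('wrist',fn); im=cv2.imread('pics/'+fn).max(2)
    o,d=ray('wrist',280,210); print('cam',o)
    sub=(im[165:235,220:320]<50).astype(np.uint8); n,l,st,ce=cv2.connectedComponentsWithStats(sub)
    i=1+np.argmax(st[1:,4]); x,y,w,h,_=st[i]; cap=(220+x+w/2, 165+y+h-w/2); print('cap',cap,w,h)
    sub=(im[140:240,60:135]<45).astype(np.uint8); n,l,st,ce=cv2.connectedComponentsWithStats(sub)
    i=1+np.argmax(st[1:,4]); print('stop box',st[i]+[60,140,0,0,0])
    return cap
if __name__=='__main__':
    cap=run('w1.png'); print('knob',atz('wrist',*cap,.077)); 
    cv2.imwrite('pics/w1c.png',cv2.resize(cv2.imread('pics/w1.png')[140:245,80:480],None,fx=2,fy=2,interpolation=3))
    obs.append((('wrist',)+cap,(0,'k',.077))); obs.append(obs[-1])
    r=least_squares(f,[.5,.1,0,.01,-.2],loss='soft_l1'); p=r.x; print(p,np.degrees(p[2])); print(r.fun.reshape(-1,2)[8:16])
    print('knob',np.array(pt(p,(0,'k',.06))),'end',np.array(pt(p,(0,-.15,.06))))
E
python3 fw.py; python3 to.py .488 .013 .046 -10.2
```

```text
cam [0.4063 0.0435 0.4087]
cap (np.float64(260.5), np.float64(205.5)) 21 29
stop box [ 89 173  27  42 717]
knob [0.4886 0.0126 0.077 ]
[ 0.4884  0.013  -0.1823  0.0204 -0.1938] -10.442231813167712
[[ 0.7055  0.2158]
 [-0.416   0.7167]
 [-0.2381  0.2454]
 [ 1.6742 -0.1128]
 [-1.7163 -0.5521]
 [ 0.003  -0.2415]
 [ 0.003  -0.2415]]
knob [0.4883 0.0126 0.06  ] end [ 0.4612 -0.1345  0.06  ]
[ 0.0162  0.2203 -0.0175] turn [-0.2  -0.56  0.32] pos [0.474  0.0327 0.2663] f [-1.  -0.5  0.2] 2.7667 0.08543225356871627
```

View pics/w1c.png

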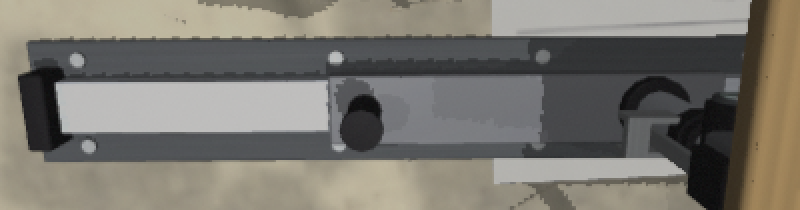

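The knob is at (0.4886, 0.0126), which agrees with the fit. Descending on it.

```bash
python3 - <<'E'
from h import *
for a,b in [((94,161),(450,158.5)),((102.5,220.5),(420,219))]:
    A,B=atz('wrist',*a,.004),atz('wrist',*b,.004); d=B-A; print(A,B,np.degrees(np.arctan2(-d[0],d[1])))
E
python3 -m crank '0.016 0.03 -0.0175 0 -0.5 0;0.016 0.06 -0.0175 0 -0.5 0;0.016 0.1 -0.0175 0 -0.5 0;0.016 0.14 -0.0175 0 -0.5 0;0.016 0.18 -0.0175 0 -0.5 0;0.016 0.205 -0.0175 0 -0.5 0;0.016 0.219 -0.0175 0 -0.5 0;0.016 0.219 -0.0175 0 -0.5 0'; python3 to.py .488 .013 .046 -10.2
```

```text
[ 0.41754641 -0.17407453  0.004     ] [0.49291196 0.23412617 0.004     ] -10.460645771491647
[ 0.48878334 -0.18787138  0.004     ] [0.56030541 0.19415813 0.004     ] -10.603939585190851
time: 3.43
ee_pos: [0.486, 0.0143, 0.0448]
tcp_rot: [-1.564, 0.137, -0.14]
ft_force: [0.2, -1.1, 0.1]
opening: 0.0855
[ 0.0022 -0.0012 -0.0009] turn [-0.16  0.07  0.11] pos [0.486  0.0143 0.0448] f [ 0.2 -1.1  0.1] 3.4333 0.08549453329081623
```

```bash
python3 -m crank '0.002 -0.001 0 0 0 0;0.002 -0.001 0 0 0 0;0.002 -0.001 0 0 0 0;0.002 -0.001 0 0 0 0;0.002 -0.001 0 0 0 0;0.002 -0.001 0 0 0 0;0.002 -0.001 0 0 0 0;0.002 -0.001 0 0 0 0' -1 30; python3 to.py .4612 -.1345 .046 -10.5
```

```text
time: 4.1
ee_pos: [0.4884, 0.014, 0.0468]
tcp_rot: [-1.563, 0.136, -0.142]
ft_force: [-0.7, 0.5, 5.9]
opening: 0.0203
[-0.0007  0.0003 -0.151 ] turn [-0.19  0.36  0.19] pos [0.4884 0.014  0.0468] f [-0.7  0.5  5.9] 4.1 0.020255188657129216
```

```bash
python3 -m crank '0 0 -0.02 0 0 0;0 0 -0.04 0 0 0;0 0 -0.06 0 0 0;0 0 -0.08 0 0 0;0 0 -0.10 0 0 0;0 0 -0.12 0 0 0;0 0 -0.135 0 0 0; 0 0 -0.145 0 0 0'; python3 to.py .4612 -.1345 .046 -10.5
```

```text
time: 4.77
ee_pos: [0.4622, -0.1297, 0.0468]
tcp_rot: [-1.563, 0.137, -0.142]
ft_force: [-3.8, 3.5, 6.9]
opening: 0.0201
[-0.0001  0.0007 -0.0049] turn [-0.23  0.31  0.14] pos [ 0.4622 -0.1297  0.0468] f [-3.8  3.5  6.9] 4.7667 0.02006462116984499
```

Almost there. I'll ease gently into the stop.

```bash
python3 -m crank '0 0 -0.003 0 0 0;0 0 -0.006 0 0 0;0 0 -0.008 0 0 0;0 0 -0.01 0 0 0;0 0 -0.01 0 0 0'; python3 to.py .4612 -.1345 .046 -10.5; python3 - <<'E'
from h import *
snap('side','s1.png')
for t in ['pull_knob','grip_block','squeeze_button']:
    print(t,[(round(x['score'],2),np.round(x['rect'])) for x in finder.trace('side',t)[:2]])
im=cv2.imread('pics/s1.png')[160:320,210:350]; cv2.imwrite('pics/s1c.png',cv2.resize(im,None,fx=3.7,fy=3.7,interpolation=3))
E
```

```text
time: 5.18
ee_pos: [0.4618, -0.131, 0.0466]
tcp_rot: [-1.543, 0.131, -0.138]
ft_force: [11.1, 55.9, 2.1]
opening: 0.0204
[-0.      0.0005 -0.0035] turn [-1.37  0.66  0.15] pos [ 0.4618 -0.131   0.0466] f [11.1 55.9  2.1] 5.1833 0.02041841053573147
pull_knob [(0.81, array([292., 249.,  34.,  85.])), (0.67, array([281., 221.,   8.,  28.]))]
grip_block [(0.8, array([281., 221.,  15.,  26.]))]
squeeze_button [(0.45, array([284., 225.,   3.,  20.]))]
```

View pics/s1c.png

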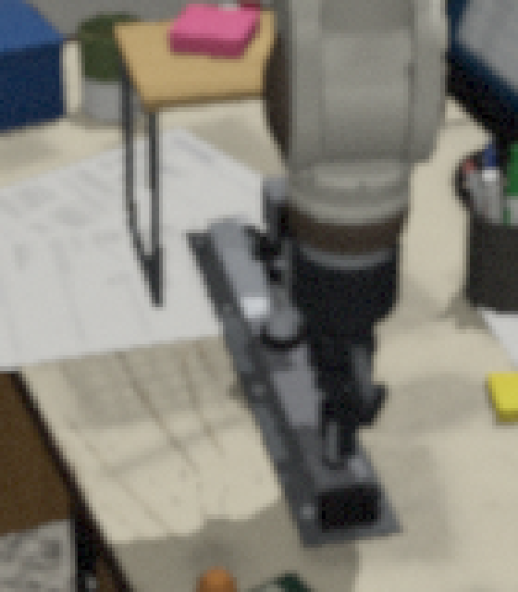

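The view shows the mast out from under the riser and the carriage at the stop, with 56 N of reaction. Next I release the knob and rise.

```bash
python3 -m crank '0 0 0.002 0 0 0;0 0 0.002 0 0 0;0 0 0.002 0 0 0;0 0 0.002 0 0 0;0 0 0.002 0 0 0;0 0 0.002 0 0 0' 1 30;  python3 -m crank '0 -0.03 0 0 0 0;0 -0.06 0 0 0 0;0 -0.1 0 0 0 0;0 -0.14 0 0 0 0;0 -0.18 0 0 0 0;0 -0.21 0 0 0 0;0 -0.22 0 0 0 0;0 -0.22 0 0 0 0'; python3 to.py .4906 .0245 .27 -10.5
```

```text
time: 5.88
ee_pos: [0.4621, -0.1296, 0.0467]
tcp_rot: [-1.544, 0.131, -0.138]
ft_force: [-1.0, 0.5, 0.6]
opening: 0.0853
time: 6.55
ee_pos: [0.4614, -0.135, 0.2693]
tcp_rot: [-1.545, 0.128, -0.142]
ft_force: [1.0, 0.2, -0.0]
opening: 0.0852
[0.0013 0.0029 0.1621] turn [-1.25  0.61  0.4 ] pos [ 0.4614 -0.135   0.2693] f [ 1.   0.2 -0. ] 6.55 0.08524371940090376
```

```bash
python3 -m crank '0.001 -0.02 0.03 -1.2 0.6 0.4;0.001 -0.02 0.06 -1.2 0.6 0.4;0.001 -0.02 0.08 -1.2 0.6 0.4;0.001 -0.02 0.08 -1.2 0.6 0.4;0.001 -0.02 0.08 -1.2 0.6 0.4;0.001 -0.02 0.08 -1.2 0.6 0.4;0.001 -0.02 0.08 -1.2 0.6 0.4;0.001 -0.02 0.08 -1.2 0.6 0.4'
python3 - <<'E'
from h import *
print(robot.get_obs()['ee_pos']);a=cams.camera_params('wrist')['world_to_cam'][:3,3]
snap('wrist','w2.png')
for t in ['pull_knob','grip_block','squeeze_button','carriage']:
    print(t,[(round(x['score'],2),np.round(x['rect'],1)) for x in finder.trace('wrist',t)[:2]])
print(robot.get_obs()['ee_pos'])
y=np.radians(-10.5);c,s=np.cos(y),np.sin(y)
for b in [(-.015,-.018,.176),(.015,-.018,.176),(.015,.018,.176),(-.015,.018,.176)]:
    print(np.round(proj('wrist',[.4906+c*b[0]-s*b[1],.0245+s*b[0]+c*b[1],b[2]]),1))
print('knobcap',proj('wrist',[.4615,-.1328,.077]))
im=cv2.imread('pics/w2.png')[100:310,200:480]; cv2.imwrite('pics/w2c.png',cv2.resize(im,None,fx=2.8,fy=2.8,interpolation=3))
E
```

```text
time: 7.22
ee_pos: [0.4757, -0.0575, 0.2906]
tcp_rot: [-1.565, 0.145, -0.144]
ft_force: [0.9, -0.8, 0.2]
opening: 0.0853
[ 0.47574618 -0.05754954  0.29056414]
pull_knob [(0.86, array([301.9, 191. , 216.5,  69.6])), (0.47, array([368. , 209.6, 383.8, 248. ]))]
grip_block [(0.56, array([376.2, 194.1,  66.6,  66. ])), (0.3, array([ 42.6, 184.8,  62.3,  31.9]))]
squeeze_button [(0.57, array([351.9, 199.8,  21.5,  39.5]))]
carriage [(0.6, array([304.9, 192.4, 217.1,  69.1]))]
[ 0.47593431 -0.05710237  0.29107053]
[364.1 188. ]
[361.6 225.7]
[407.6 225.6]
[411.6 187.9]
knobcap [204.45410547 183.62937092]
```

View pics/w2c.png

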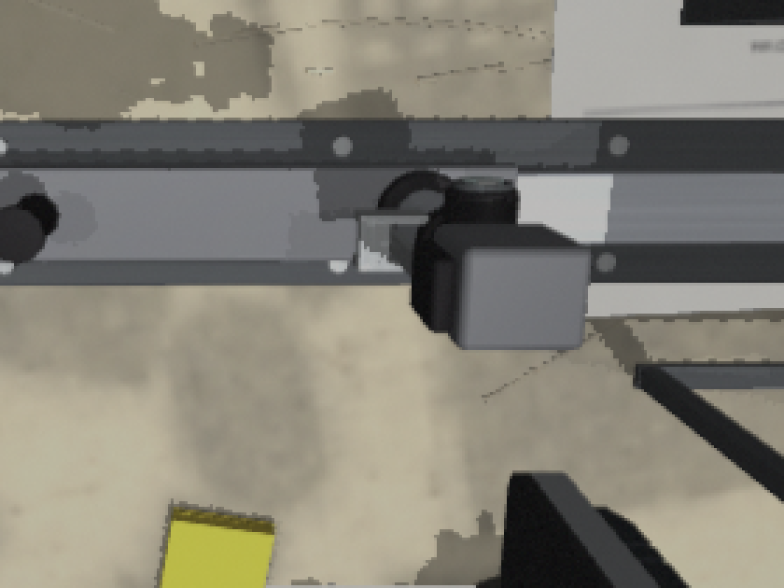

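The top-face corners sit within about 1–2 px of the prediction. The block is at (0.4905, 0.0253), the button faces -y, and the riser is clear.

```bash
python3 to.py .4901 .0233 .24 -10.5;  python3 -m crank '0 0.01 0.03 0 0 0;0 0.02 0.06 0 0 0;0 0.03 0.08 0 0 0;0 0.035 0.08 0 0 0;0 0.035 0.08 0 0 0;0 0.035 0.08 0 0 0'; python3 to.py .4901 .0233 .14 -10.5
```

```text
[-0.0008  0.0511  0.0816] turn [-0.05 -0.03  0.  ] pos [ 0.4759 -0.0571  0.2911] f [0.1 0.6 0.3] 7.4667 0.08572305973056688
time: 7.97
ee_pos: [0.4904, 0.0213, 0.2562]
tcp_rot: [-1.565, 0.144, -0.144]
ft_force: [-0.4, 0.1, 0.0]
opening: 0.0851
[-0.0006  0.1162  0.0018] turn [-0.03 -0.01 -0.01] pos [0.4904 0.0213 0.2562] f [-0.4  0.1  0. ] 7.9667 0.08507601368258222
```

```bash
python3 -m crank '0 0.02 0.0018 0 0 0;0 0.04 0.0018 0 0 0;0 0.06 0.0018 0 0 0;0 0.08 0.0018 0 0 0;0 0.1 0.0018 0 0 0;0 0.11 0.0018 0 0 0;0 0.116 0.0018 0 0 0;0 0.116 0.0018 0 0 0'; python3 to.py .4901 .0233 .14 -10.5
```

```text
time: 8.63
ee_pos: [0.4905, 0.0226, 0.1399]
tcp_rot: [-1.565, 0.145, -0.144]
ft_force: [0.2, -0.5, 0.1]
opening: 0.0853
[-0.0005 -0.0001  0.0006] turn [-0.02 -0.06 -0.05] pos [0.4905 0.0226 0.1399] f [ 0.2 -0.5  0.1] 8.6333 0.08527983733539436
```

```bash
python3 -m crank '0 0 0 0 0 0;0 0 0 0 0 0;0 0 0 0 0 0;0 0 0 0 0 0;0 0 0 0 0 0;0 0 0 0 0 0;0 0 0 0 0 0;0 0 0 0 0 0' -1 45; python3 to.py .4901 .0233 .14 -10.5
```

```text
time: 9.3
ee_pos: [0.4916, 0.0254, 0.1419]
tcp_rot: [-1.56, 0.141, -0.145]
ft_force: [1.2, 19.2, 8.4]
opening: 0.0353
[-0.0011  0.0018 -0.0024] turn [-0.37  0.08  0.1 ] pos [0.4916 0.0254 0.1419] f [ 1.2 19.2  8.4] 9.3 0.03528794944634423
```

Opening 35.3 mm indicates the button is in. Lifting to the first stop.

```bash
python3 -m crank '0 0 0 0 0 0;0 0 0 0 0 0;0 -0.01 0 0 0 0;0 -0.02 0 0 0 0;0 -0.03 0 0 0 0;0 -0.04 0 0 0 0;0 -0.05 0 0 0 0;0 -0.05 0 0 0 0'; python3 to.py .4911 .0253 .302 -10.5;python3 - <<'E'
from h import *
snap('side','s2.png')
for t in ['grip_block','upper_tube','squeeze_button']:
    print(t,[(round(x['score'],2),np.round(x['rect'])) for x in finder.trace('side',t)[:2]])
im=cv2.imread('pics/s2.png')[140:320,210:350]; cv2.imwrite('pics/s2c.png',cv2.resize(im,None,fx=3.3,fy=3.3,interpolation=3))
E
```

```text
time: 9.97
ee_pos: [0.4917, 0.0258, 0.1936]
tcp_rot: [-1.559, 0.139, -0.145]
ft_force: [-1.6, 7.5, -1.0]
opening: 0.0354
[-0.0002 -0.1084  0.0003] turn [-0.45  0.12  0.17] pos [0.4917 0.0258 0.1936] f [-1.6  7.5 -1. ] 9.9667 0.03538531380146625
grip_block [(0.53, array([286., 210.,  20.,  40.])), (0.17, array([387., 325.,  56.,  47.]))]
upper_tube [(0.84, array([284., 210.,  12.,  38.]))]
squeeze_button [(0.55, array([286., 216.,  -2.,   8.]))]
```

View pics/s2c.png

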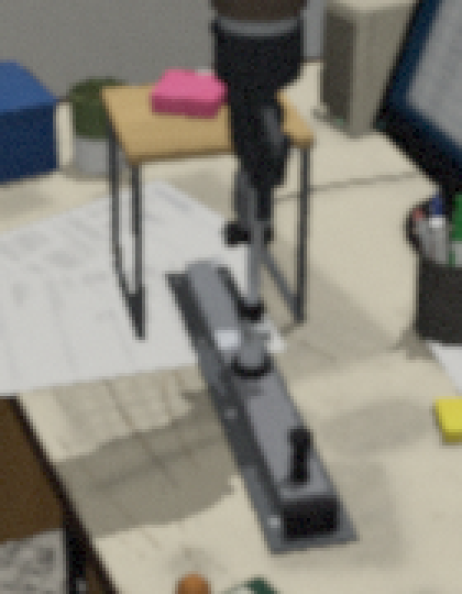

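The mast is rising: the thin tube shows under the camera, and the carriage is still at the stop. Continuing up.

```bash
python3 -m crank '0 -0.01 0 0 0 0;0 -0.02 0 0 0 0;0 -0.03 0 0 0 0;0 -0.04 0 0 0 0;0 -0.05 0 0 0 0;0 -0.06 0 0 0 0;0 -0.07 0 0 0 0;0 -0.07 0 0 0 0'; python3 -m crank '0 -0.006 0 0 0 0;0 -0.012 0 0 0 0;0 -0.018 0 0 0 0;0 -0.024 0 0 0 0;0 -0.03 0 0 0 0;0 -0.034 0 0 0 0; 0 -0.034 0 0 0 0'; python3 to.py .4911 .0253 .302 -10.5
```

```text
time: 10.83
ee_pos: [0.4917, 0.0257, 0.2635]
tcp_rot: [-1.558, 0.139, -0.145]
ft_force: [0.7, 7.0, -1.3]
opening: 0.0354
time: 11.42
ee_pos: [0.4916, 0.0257, 0.2982]
tcp_rot: [-1.558, 0.138, -0.145]
ft_force: [0.0, 6.0, -1.8]
opening: 0.0358
[-0.0004 -0.0038 -0.0004] turn [-0.51  0.16  0.18] pos [0.4916 0.0257 0.2982] f [ 0.   6.  -1.8] 11.4167 0.03577295372306032
```

```bash
for i in 1; do python3 -m crank '0 -0.002 0 0 0 0;0 -0.004 0 0 0 0;0 -0.005 0 0 0 0;0 -0.005 0 0 0 0'; done; python3 to.py .4911 .0253 .302 -10.5
```

```text
time: 11.75
ee_pos: [0.4916, 0.0257, 0.3022]
tcp_rot: [-1.558, 0.14, -0.143]
ft_force: [1.2, 5.2, -8.9]
opening: 0.0351
[-0.0004  0.0002 -0.0005] turn [-0.48  0.16  0.07] pos [0.4916 0.0257 0.3022] f [ 1.2  5.2 -8.9] 11.75 0.035085559516224885
```

```bash
python3 -m crank '0 -0.002 0 0 0 0;0 -0.002 0 0 0 0;0 -0.002 0 0 0 0;0 -0.002 0 0 0 0;0 -0.002 0 0 0 0;0 -0.002 0 0 0 0'; python3 - <<'E'
from h import *
snap('side','s3.png')
for t in ['grip_block','upper_tube','lower_tube','squeeze_button','correction_bottle','notes_pink']:
    print(t,[(round(x['score'],2),np.round(x['rect'])) for x in finder.trace('side',t)[:1]])
P=lambda y,z:np.round(proj('side',[.4885+.1822*y,.0135+.983*y,z]),1)
print('exp barrel',P(.01,.284),'first collar',P(.01,.202),'knob',P(-.15,.077))
o=robot.get_obs(); print(o['ee_pos'],o['ft_force'],o['time'],np.abs(o['qvel']).max())
im=cv2.imread('pics/s3.png')[120:310,210:370]; cv2.imwrite('pics/s3c.png',cv2.resize(im,None,fx=3.1,fy=3.1,interpolation=3))
E
```

```text
time: 12.25
ee_pos: [0.4915, 0.0258, 0.3023]
tcp_rot: [-1.558, 0.143, -0.14]
ft_force: [2.8, 5.1, -14.4]
opening: 0.0357
grip_block [(0.74, array([286., 180.,  18.,  50.]))]
upper_tube [(0.71, array([285., 178.,  12.,  45.]))]
lower_tube [(0.69, array([284., 194.,  18.,  74.]))]
squeeze_button [(0.46, array([286., 182.,   3.,  16.]))]
correction_bottle [(0.86, array([328., 340.,  15.,  32.]))]
notes_pink [(0.55, array([268., 169.,  24.,  15.]))]
exp barrel [287.9 175.3] first collar [287.5 202. ] knob [302.  271.6]
[0.49146361 0.02581865 0.30223311] [  2.05218408   4.68185038 -14.5394458 ] 12.6 0.0016413571670659383
```

View pics/s3c.png

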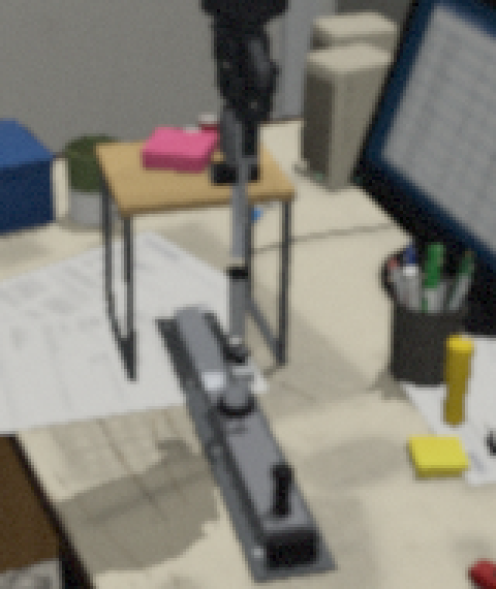

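Both tubes are out. The barrel shows at side pixel (286,175), against (288,175) expected. The upward pull grew from 9 to 14 N with no motion, so the mast is at its last stop. Handing in.

```bash
python3 -c "
from workcell import close_job,robot
print(robot.get_obs()['opening']); print(close_job())"
```

```text
0.03543634460209076
the job is handed in; nothing more can be done
None
```

I handed the job in at about 12.6 s of the 51 s allowed. The carriage is at the end stop and the mast is up at its second stop. The arm is still holding it there with the button squeezed (grip set to 45 N).

**Last checks:**
- **Carriage:** it met the stop with 56 N of reaction. The last side picture still shows the knob right by the stop block.
- **Button:** the finger opening reads 35.4 mm, steady from squeeze to hand-in. That is below the 37 mm expected with the button in. I put the gap down to an offset in the opening reading and did not check it.
- **Mast:** the tool rose 160 mm from the squeeze, as it should. Over the last 2 mm the upward pull grew from 9 N to 14 N without any motion, so it is at the last stop. In the side picture both tubes are out, with the camera barrel within about 2 px of where it should be, and the arm is at rest.
- **Bystanders:** the sticky notes and the bottle show where they were at the start. I did not measure the stapler or the mug at the end, and the networks never found the mug. The arm's path kept clear of the stapler. It was planned above the mug's height, but the mug's position was not known.

**One disagreement, fixed:** my first wrist-camera fit was about 5 mm off because the arm was still settling. A second look at rest agreed with the fit from the fixed cameras, and I used that.

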